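Isolate a junction box, try its cover, free the catch, hold it open

ROBOT

A 6-joint arm with a two-finger parallel gripper is mounted at the origin on a cart in front of the work surface, level with it; the furniture and walls round the work are solid. World frame = base frame: x ahead of the robot, y to its left, z up, the work surface at z = 0. Lengths are in m, angles in rad, forces in N, time in s.
With the tool pointing down it reaches from about 0.225 to 0.875 m from the base axis. Payload 3.4 kg.
Tool frame: the origin (TCP) lies at the very end of the fingers, on their centre line; the grasp point (between the pads) lies 19 mm behind it; x points along the fingers, z is the direction in which the jaws open and shut, and the axes are right-handed (so a half turn about x gives the same grasp; the last joint's range is limited). The gripper opens to 85 mm and grips with 20 to 120 N. Pads are 22 mm wide; open, the fingers measure 114 mm over their backs; the gripper's body (76 mm by 85 mm) begins 54 mm behind the grasp point. The pads swing forward as they close: fully open they stand 13 mm farther back than shut.
Start: joints at [1.121, 0.276, 1.505, -0, 1.361, -0.121], TCP at [0.186, 0.544, 0.231] pointing down, gripper open.
Joint ranges: [-2.89, 2.89], [-0.75, 2.08], [0.22, 2.7], [-1.18, 4.32], [0.11, 2.71], [-2.7, 2.7]. Speed limits (rad/s): [2.57, 2.57, 3.14, 3.14, 3.14, 3.14].

INTERFACE

Orientations are given as a unit quaternion [w, x, y, z].
In Python, from rig import manip, viewer, finder gives the robot as it stands.
- The arm moves only by the tool move_arm, never from a script. Its argument "rows" is a list of rows, each a list of 3 entries, a list of its own where there are three numbers: the shift along the tool's x, y, z in mm, then the turn about the tool's x in rad, then the finger opening in mm, from 0 to 85.4. A call has 1 to 8 rows; each row is the pose to reach, as a shift and turn from the pose measured when the call began, along the tool's axes at that moment; what a row does not reach only later rows make up. A row lasts 1/12 s, in which the tool goes at most 41.7 mm and 7.16 degrees, less where a joint would pass 70% of its speed; a pose out of reach is approached as far as the arm can. A call with a gripper value outside its range is refused whole. The fingers move at their own pace and stop on an object; "force" is the grip in N (left out, the last holds). Time passes only in rows, so rows that repeat a pose let the fingers close. It gives the time, the measured TCP pose, the force and the opening at its end, in the units of the state.
- manip.get_state(): the state, without advancing time (a new reading comes with each control period).
- viewer.get_image(name): name is "scene" or "top" or "wrist"; returns the picture (480x640x3 uint8, red, green, blue); there is no depth.
- viewer.get_calibration(name): a dict with "mtx" (3x3 intrinsics, pixels), "k1" (the pictures are not rectified: a ray, as slopes to the right and down, at radius r is drawn at 1 + k1 r^2 times it, then the intrinsics apply), "R" (3x3) and "t" (3): a world point X has camera coordinates R X + t. Camera axes: x right, y down, z forward; pixel columns grow to the right and rows downward; lengths in m; the calibration is good to about 2 mm. A picture is of the moment at which its call begins: read the wrist's pose just before it. get_calibration takes no time and is no camera call; for the wrist camera it gives the pose at the moment of the call.
- manip.sign_off(): hands the job in, once; it reports no verdict.
Trained networks look in the newest picture that a camera, given by its name, has taken for a name from the list of things; names that differ only in an ending like _2 or _b are one class to them, and where a whole thing is asked for, a point or a joint stands for the part that bears it (a point fixed in the world has none). Each returns a list of dicts, best first, with "score" (0 to 1); they miss things now and then, are a little off and sometimes report something else, mostly with a low value. They report only what shows in the picture. A call takes as long as a camera call. They do not tell look-alikes from the thing itself.
- finder.look_for(target, camera): "centre" ([column, row] in pixels, amid what is visible of it).
- finder.trace(target, camera): "mask" (480x640 bool, what is visible of it) and "centre" ([column, row] in pixels, amid what is visible of it).
The state is a dict: "clock": time; "qpos": joint angles; "qd": joint speeds; "effort": joint torques, N m; "position": TCP position; "ee_rot": TCP orientation; "contact_force": force on the tool from outside, world axes, zero at the start; "moment": the same for the moment, N m; "width": finger opening in m.
Only numpy, scipy, OpenCV 4.12 (cv2) and the standard library are available. Lean on these libraries where they do the work, as an engineer would, in place of code of your own. Each camera call takes 0.05 s, during which the arm holds its last target.

TASK

Pull the isolating plug out of the junction box and put it in the white tray. Then, before moving the catch slide, tug the cover up to learn whether it is caught; if it is, let it down, push the catch slide along to release it, and lift the cover again. Finish while holding the cover with the gripper, raised well past half-way towards its stop and still, with the plug in the tray; leave the other things on the table where they lie.

Things in the scene. Friction and masses are not known exactly. Their poses are not given: they have to be found in the camera images.
- junction_box: Grey steel box fixed to the table, 200 x 220 x 60 mm high (x, y, z), turned by up to 15 degrees. Origin: centre of its underside; -x is its front, towards the robot. The rear 145 mm of its top is an aluminium cover (top 67 mm above the table); the front 55 mm is a fixed block, top at 60 mm, with the plug (box x -72, y +65 mm) and the catch slide (box x -72, y -45 mm).
- plug_grip (a point): Centre of the grip of the loose black isolating plug (70 g) that stands in the box: grip 18 (box x) x 30 (box y) mm, upright, from 25 mm below this point to 22 mm above. Below it a flange 26 x 36 x 5 mm lies on the block, and a brass stem 14 x 18 mm reaches to 54 mm below this point, 24 mm of it in the socket. It may lie or stand in the tray.
- socket (a point): Centre of the socket's mouth, on the block's top face; stays with the box; 30 mm below plug_grip while the plug is in. A sprung detent holds the plug: a straight upward pull of 10 to 20 N frees it within the first 8 mm, then it drags by 5 to 12 N and is clear after 24 mm.
- parts_tray: Loose open white plastic tray, 85 (x) x 133 (y) x 31 mm high, walls up to 6 mm, floor 2 mm thick, 0.2 kg, with some thin offcuts on its floor. Origin at the centre of its underside. It stands to the left or to the right of the box.
- cover (a joint): Angle of the cover, hinged along its rear (+x) edge: 0 shut, grows as the front is lifted, stop at 1.3 rad. It falls shut when let go (lifting takes 1.5 to 3 N at the handle). A hidden bolt may or may not hold it: if caught it lifts only about 0.04 rad (5 mm at the handle), then stops hard; if not, it rises freely. Nothing outside shows which.
- cover_handle (a point): Centre of the cover's steel bar handle: round, 10 mm thick, 90 mm long along box y, on two end posts, its centre 32 mm above the cover's top; pinch it at the middle from above, fingers closing along box x. When shut it is 115 mm in front of the hinge line and 37 mm above it. The bar may turn between the fingers as the cover swings.
- cover_hinge (a point): Middle of the cover's hinge line, which runs along the box's y (at box x = +94 mm, 62 mm above the table).
- catch_slide (a joint): Travel of the catch slide along box -y, to the robot's right: 0 as found, 0.030 m at its end stop. Moved to the end it pushes the hidden bolt clear (0.020 is the least needed); takes 2 to 4 N; slide and bolt stay where they are left. Its start says nothing about the bolt. Let the cover down before moving it.
- catch_knob (a point): Point on the axis of the slide's upright round steel knob, 30 mm above the block's top face and 12 mm below the knob's top; the knob is 14 mm in diameter. It moves with the slide.
- tape_roll: Bystander: loose yellow tape roll, 91 mm in diameter, 24 mm high, lying flat on the side of the box where the tray is not. Origin at its underside.
- hold_weight: Bystander: loose cast iron weight with a loop, 35 x 55 x 71 mm high, behind on the left. Origin at its underside.
- hex_keys: Bystander: loose set of hex keys in a holder, 40 x 88 x 12 mm, behind on the right. Origin at its underside.
Things that resemble listed ones, but are neither listed nor needed, are in the scene too. Leave any blue or turquoise look-alike of the part that bears plug_grip alone.

How it is judged:
By the outcome, as a careful person would: the job done as asked, in the order asked, and still so for the second after the job is handed in, while the arm keeps its last pose, push and grip.
It also fails if it takes over 67 s, if anything falls off the work surface, if the arm or the gripper's body presses on something with over 40 N, if the wrist force passes 120 N, or if a joint passes its speed limit or range.

## Working session

There is one attempt and no reset: what is moved stays moved. The work goes in short steps, Python scripts to look and compute and a tool call to move; the robot and the scene stay as the last step left them, time stands still between calls to the robot, and variables do not carry over. Pictures are saved under pics/ and viewed, and the job is handed in when it is done.

Besides the shell and the picture viewer there is one more tool, called after ">>>" as name(argument=value, ...) on one line, values as JSON. move_arm: Moves the arm, as the interface text tells. Its arguments: {"type":"object","properties":{"rows":{"type":"array"},"force":{"type":"number"}},"required":["rows"]}

```bash
ls; mkdir -p pics; cat > h.py <<'E'
import numpy as np, cv2
from rig import manip, viewer, finder
def cal(n):
    c=viewer.get_calibration(n); return {k:np.array(v,float) for k,v in c.items()}
def snap(n,f=None):
    im=np.array(viewer.get_image(n))
    if f: cv2.imwrite('pics/'+f,im[:,:,::-1])
    return im
def ray(c,px):
    u=(np.array(px,float)-c['mtx'][:2,2])/np.array([c['mtx'][0,0],c['mtx'][1,1]])
    s=u.copy()
    for _ in range(30): s=u/(1+c['k1']*(s@s))
    d=c['R'].T@np.array([s[0],s[1],1]); o=-c['R'].T@c['t']
    return o,d
def atz(c,px,z):
    o,d=ray(c,px); return o+d*(z-o[2])/d[2]
def proj(c,X):
    p=c['R']@np.array(X,float)+c['t']; s=p[:2]/p[2]; s=s*(1+c['k1']*(s@s))
    return s*np.array([c['mtx'][0,0],c['mtx'][1,1]])+c['mtx'][:2,2]
def tri(obs):
    A=np.zeros((3,3));b=np.zeros(3)
    for c,px in obs:
        o,d=ray(c,px);d=d/np.linalg.norm(d);M=np.eye(3)-np.outer(d,d);A+=M;b+=M@o
    X=np.linalg.solve(A,b); return X,[np.round(proj(c,X)-px,1) for c,px in obs]
def Rq(q):
    from scipy.spatial.transform import Rotation as R
    return R.from_quat([q[1],q[2],q[3],q[0]]).as_matrix()
E
python3 - <<'E'
from h import *
s=manip.get_state(); print(s); print(Rq(s['ee_rot']).round(3))
for n in ['scene','top','wrist']:
    snap(n,n+'0.png'); c=cal(n); print(n,(-c['R'].T@c['t']).round(3),c['mtx'][0,0])
    for t in ['junction_box','plug_grip','socket','parts_tray','cover_handle','catch_knob','catch_slide','cover','tape_roll']:
        try: print(n,t,[(np.round(d['centre'],1).tolist(),round(d['score'],2)) for d in finder.look_for(t,n)][:4])
        except Exception as e: print(t,e)
print(manip.get_state()['clock'])
E
```

```text
pics
{'clock': 0.0, 'qpos': array([ 1.12098945e+00,  2.76613586e-01,  1.50614546e+00, -9.63215584e-06,
        1.36070511e+00, -1.21035396e-01]), 'qd': array([ 3.27612927e-04,  3.89497068e-04, -1.31453843e-03,  2.88747455e-04,
       -1.38087064e-03, -6.29013850e-05]), 'effort': array([-3.45829849e-04, -4.16761100e+01, -2.45811599e+01, -3.13081737e-04,
        1.12637656e-02,  1.91119636e-05]), 'position': array([0.1854494 , 0.54370761, 0.23042421]), 'ee_rot': array([ 0.57450297, -0.41175687,  0.57566114,  0.41111661]), 'contact_force': array([ 0.77947341, -0.62983588, -1.17427565]), 'moment': array([0.00241137, 0.01210774, 0.03472466]), 'width': 0.08567465058710051}
[[-0.001 -0.946  0.323]
 [-0.002  0.323  0.946]
 [-1.     0.    -0.002]]
scene [-0.417 -0.47   0.605] 511.3665226076222
scene junction_box [([333.8, 268.3], 0.85)]
scene plug_grip [([289.6, 249.6], 0.63), ([248.6, 262.6], 0.47)]
scene socket [([335.6, 270.3], 0.59)]
scene parts_tray [([189.4, 270.2], 0.98)]
scene cover_handle [([340.8, 250.9], 0.91)]
scene catch_knob [([188.3, 269.6], 0.72)]
scene catch_slide [([330.1, 267.6], 0.67)]
scene cover [([341.0, 250.2], 0.95)]
scene tape_roll [([451.4, 329.1], 0.7)]
top [ 0.434 -0.004  1.222] 468.32918088279257
top junction_box [([308.6, 240.5], 0.59)]
top plug_grip [([234.9, 262.7], 0.64), ([235.2, 298.9], 0.6), ([278.9, 259.4], 0.48)]
top socket [([312.3, 241.1], 0.71)]
top parts_tray [([181.6, 289.8], 0.82)]
top cover_handle [([314.4, 226.2], 0.67)]
top catch_knob [([322.0, 271.2], 0.42)]
top catch_slide [([320.6, 268.7], 0.63), ([182.3, 290.7], 0.55)]
top cover [([310.5, 227.8], 0.81)]
top tape_roll [([439.8, 281.1], 0.69)]
wrist [0.114 0.569 0.375] 346.355319955635
wrist junction_box []
wrist plug_grip [([119.9, 461.0], 0.91)]
wrist socket []
wrist parts_tray [([235.9, 406.4], 0.93)]
wrist cover_handle []
wrist catch_knob []
wrist catch_slide []
wrist cover []
wrist tape_roll [([234.8, 405.9], 0.58)]
1.5
```

View pics/top0.png

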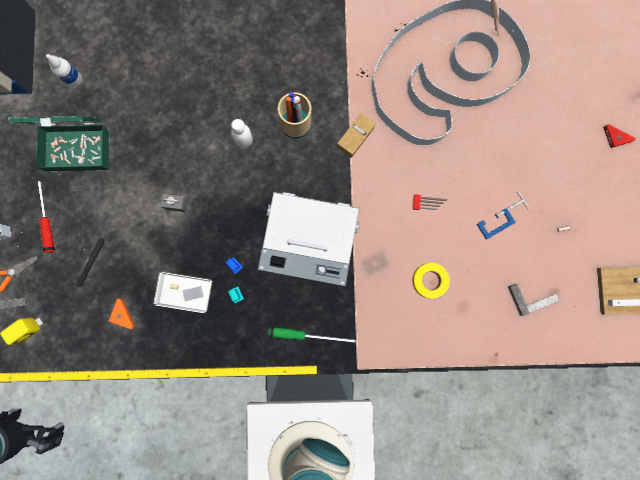

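View pics/scene0.png

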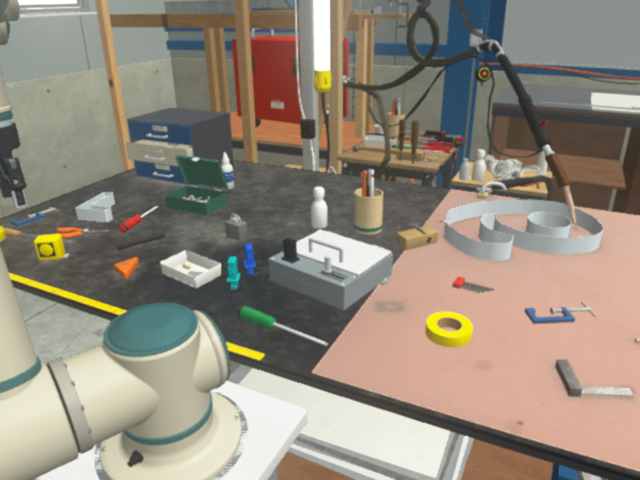

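```bash
python3 - <<'E'
import cv2
a=cv2.imread('pics/top0.png')[180:330,150:370]
cv2.imwrite('pics/top0c.png',cv2.resize(a,None,fx=3.5,fy=3.5,interpolation=cv2.INTER_CUBIC))
a=cv2.imread('pics/scene0.png')[200:340,150:420]
cv2.imwrite('pics/scene0c.png',cv2.resize(a,None,fx=2.9,fy=2.9,interpolation=cv2.INTER_CUBIC))
E
```

```text
(no output)
```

View pics/top0c.png

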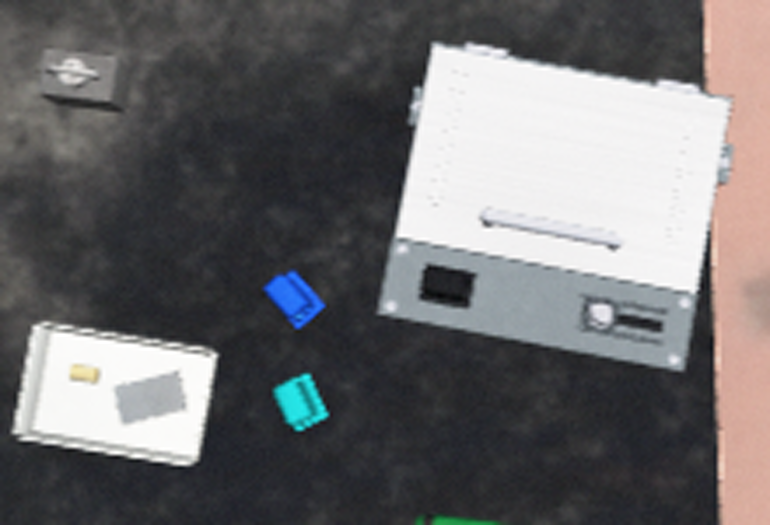

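View pics/scene0c.png

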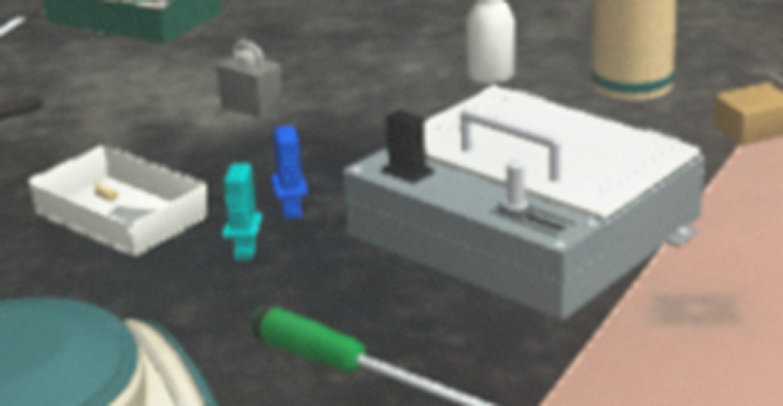

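The only candidates for the plug in the top view are the black one in the box (278,260), the blue one (235,264) and the turquoise one (236,296). The black one in the box fits: it is black and stands in the front-left socket, and the crop confirms it. The other two are look-alikes and I'll leave them alone.

```bash
cat > fit.py <<'E'
from h import *
from scipy.optimize import least_squares
def B(p,X): 
    c,s=np.cos(p[2]),np.sin(p[2]); return np.array([p[0]+c*X[0]-s*X[1],p[1]+s*X[0]+c*X[1],X[2]])
E
python3 - <<'E'
from fit import *
T=cal('top');S=cal('scene')
t=lambda x,y:np.array([150+x/3.5,180+y/3.5]); s=lambda x,y:np.array([150+x/2.9,200+y/2.9])
obs=[(T,t(378,314),(-.1,.11,.06)),(T,t(685,370),(-.1,-.11,.06)),(T,t(448,285),(-.072,.065,.112)),(T,t(551,228),(-.021,0,.099)),(T,t(601,313),(-.072,-.045,.102)),
(S,s(345,172),(-.1,.11,.06)),(S,s(563,248),(-.1,-.11,.06)),(S,s(406,113),(-.072,.065,.112)),(S,s(515,164),(-.072,-.045,.102)),(S,s(511,131),(-.021,0,.099))]
f=lambda p:np.concatenate([proj(c,B(p,X))-px for c,px,X in obs])
r=least_squares(f,[.42,.03,-.2]); p=r.x; print(p.round(4),np.degrees(p[2])); print(r.fun.reshape(-1,2).round(1))
for n,X in dict(plug=(-.072,.065,.09),knob=(-.072,-.045,.09),handle=(-.021,0,.099),hinge=(.094,0,.062)).items(): print(n,B(p,X).round(4))
# tray rim corners z=.031
tc=[t(40,323),t(217,350),t(195,465),t(13,437)]
C=np.array([atz(T,x,.031) for x in tc]); print(C.round(3),C.mean(0).round(3),[np.linalg.norm(C[i]-C[(i+1)%4]).round(3) for i in range(4)])
for x in [(235.2,264),(236,296)]: print('lookalike',atz(T,x,.08).round(3))
E
```

```text
[ 0.5617 -0.0123 -0.2078] -11.908696134920964
[[ 0.3  0.1]
 [-0.1  0.4]
 [-1.  -0.7]
 [ 0.4  0.1]
 [ 0.7  0. ]
 [-0.7 -0.6]
 [ 0.6  1.4]
 [-0.3  0.3]
 [ 0.4 -0.5]
 [-0.4 -1.2]]
plug [0.5047 0.0662 0.09  ]
knob [ 0.482  -0.0415  0.09  ]
handle [ 0.5411 -0.008   0.099 ]
hinge [ 0.6537 -0.0317  0.062 ]
[[0.487 0.365 0.031]
 [0.465 0.237 0.031]
 [0.383 0.253 0.031]
 [0.406 0.384 0.031]] [0.435 0.309 0.031] [np.float64(0.13), np.float64(0.084), np.float64(0.133), np.float64(0.084)]
lookalike [0.501 0.17  0.08 ]
lookalike [0.424 0.169 0.08 ]
```

```bash
cat >> fit.py <<'E'
P=np.array([.5617,-.0123,-.2078])
def go(pos,yaw):
    s=manip.get_state(); R=Rq(s['ee_rot']); d=R.T@(np.array(pos)-s['position'])*1000
    cy=np.arctan2(R[1,2],R[0,2]); dy=(yaw-cy+np.pi)%(2*np.pi)-np.pi
    print('shift mm',d.round(1),'turn',round(-dy,4),'pos',s['position'].round(4),'yaw',round(cy,3),'F',s['contact_force'].round(1),'w',round(s['width']*1000,1),'t',round(s['clock'],2),'q',s['qpos'].round(2))
E
python3 - <<'E'
from fit import *
go([.505,.066,.20],1.363)
E
```

```text
shift mm [  31.3 -456.6 -349.5] turn -0.121 pos [0.1857 0.5442 0.2313] yaw 1.242 F [ 0.1 -0.2 -0.2] w 85.6 t 1.5 q [ 1.12  0.28  1.5  -0.    1.36 -0.12]
```

>>> move_arm(rows=[[[31, -457, -350], -0.12, 85], [[31, -457, -350], -0.12, 85], [[31, -457, -350], -0.12, 85], [[31, -457, -350], -0.12, 85], [[31, -457, -350], -0.12, 85], [[31, -457, -350], -0.12, 85], [[31, -457, -350], -0.12, 85], [[31, -457, -350], -0.12, 85]], force=60)

```text
clock: 2.17
position: [0.3709, 0.266, 0.2136]
ee_rot: [0.55, -0.445, 0.549, 0.445]
contact_force: [0.7, 0.1, -0.2]
width: 0.085
```

```bash
python3 - <<'E'
from fit import *
go([.505,.066,.20],1.363)
E
```

```text
shift mm [  13.6 -172.6 -167.9] turn -0.0006 pos [0.3709 0.266  0.2136] yaw 1.362 F [ 0.7  0.1 -0.2] w 85.0 t 2.17 q [ 0.47  0.11  1.77  0.    1.26 -0.89]
```

>>> move_arm(rows=[[[14, -173, -168], 0, 85], [[14, -173, -168], 0, 85], [[14, -173, -168], 0, 85], [[14, -173, -168], 0, 85], [[14, -173, -168], 0, 85], [[14, -173, -168], 0, 85], [[14, -173, -168], 0, 85], [[14, -173, -168], 0, 85]])

```text
clock: 2.83
position: [0.5062, 0.0643, 0.1993]
ee_rot: [0.55, -0.444, 0.55, 0.444]
contact_force: [-1.0, -0.3, 0.6]
width: 0.0844
```

```bash
python3 - <<'E'
from fit import *
go([.505,.066,.066],1.363)
c=cal('wrist'); im=snap('wrist','w1.png')
for t in ['plug_grip','catch_knob','cover_handle']:
    print(t,[(np.round(d['centre'],1).tolist(),round(d['score'],2)) for d in finder.look_for(t,'wrist')][:4])
for X in [(-.072,.065,.112),(-.072,-.045,.102),(-.021,0,.099),(-.1,.11,.06),(-.1,-.11,.06)]: print(X,proj(c,B(P,X)).round(0))
E
```

```text
shift mm [133.3   1.5   1.3] turn -0.0044 pos [0.5062 0.0643 0.1993] yaw 1.359 F [-1.  -0.3  0.6] w 84.4 t 2.83 q [-0.01  0.2   1.69  0.    1.25 -1.37]
plug_grip [([438.9, 97.8], 0.77), ([326.4, 229.9], 0.63), ([256.0, 277.3], 0.61), ([453.7, 190.3], 0.59)]
catch_knob [([188.4, 228.9], 0.98)]
cover_handle [([273.3, 314.8], 0.77)]
(-0.072, 0.065, 0.112) [319. 241.]
(-0.072, -0.045, 0.102) [169. 237.]
(-0.021, 0, 0.099) [236. 298.]
(-0.1, 0.11, 0.06) [374. 189.]
(-0.1, -0.11, 0.06) [109. 191.]
```

View pics/w1.png

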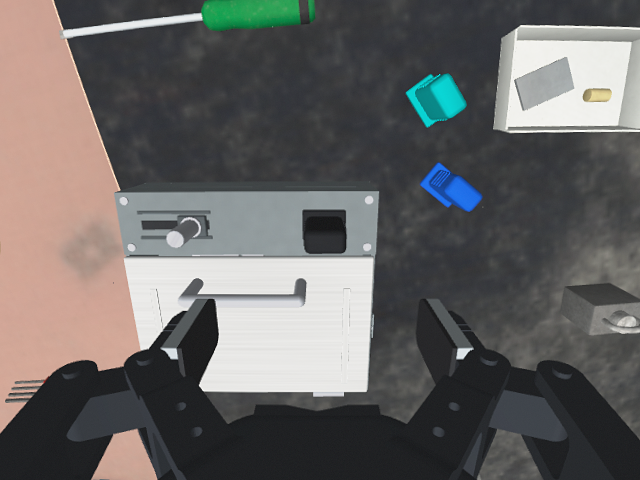

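```bash
python3 - <<'E'
from fit import *
go([.505,.066,.066],1.363)
c=cal('wrist'); im=snap('wrist','w2.png')
for X in [(-.072,.065,.112),(-.072,-.045,.102),(-.021,0,.099),(-.1,.11,.06),(-.1,-.11,.06)]: print(X,proj(c,B(P,X)).round(0))
cv2.imwrite('pics/w2c.png',cv2.resize(im[170:320,100:390,::-1],None,fx=2.7,fy=2.7,interpolation=cv2.INTER_CUBIC))
E
```

```text
shift mm [133.7  -0.6  -1.1] turn 0.0009 pos [0.5046 0.067  0.1997] yaw 1.364 F [ 0.4 -0.3  0. ] w 85.2 t 3.03 q [-0.01  0.2   1.69  0.    1.25 -1.37]
(-0.072, 0.065, 0.112) [316. 244.]
(-0.072, -0.045, 0.102) [167. 239.]
(-0.021, 0, 0.099) [233. 300.]
(-0.1, 0.11, 0.06) [371. 192.]
(-0.1, -0.11, 0.06) [107. 192.]
```

View pics/w2c.png

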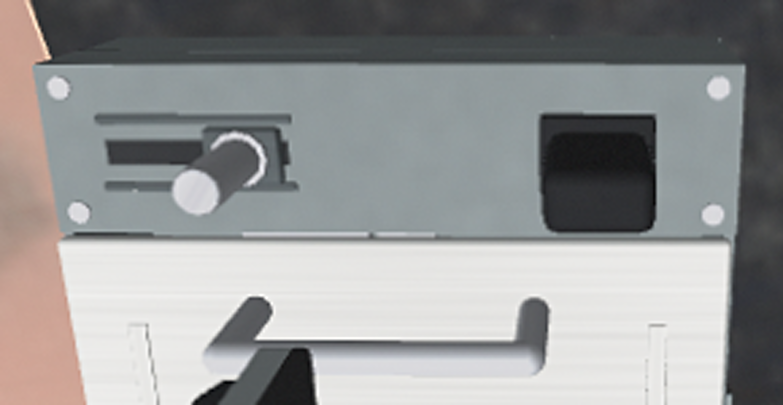

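```bash
python3 - <<'E'
from fit import *
c=cal('wrist'); s=manip.get_state(); R=Rq(s['ee_rot']); im=cv2.imread('pics/w2.png')
print(c['mtx'],c['k1'])
for z in (-.0427,0,.0427):
  for x in (0,-.013,-.035): print(z,x,proj(c,s['position']+R@np.array([x,0,z])).round(1))
print((R.T@(-c['R'].T@c['t']-s['position'])).round(4), (c['R']@R).round(3))
cv2.imwrite('pics/w2f.png',cv2.resize(im[280:400,120:510],None,fx=2,fy=2))
E
```

```text
[[346.35531996   0.         316.74322214]
 [  0.         346.35531996 237.75627276]
 [  0.           0.           1.        ]] -0.04661781327085881
-0.0427 0 [225.1 302.1]
-0.0427 -0.013 [217.5 316.4]
-0.0427 -0.035 [201.4 346.9]
0 0 [317.3 302.3]
0 -0.013 [317.4 316.7]
0 -0.035 [317.4 347.5]
0.0427 0 [409.6 302.1]
0.0427 -0.013 [417.3 316.5]
0.0427 -0.035 [433.5 346.9]
[-1.436e-01  7.570e-02 -1.000e-04] [[ 0.001 -0.     1.   ]
 [-0.296 -0.955  0.   ]
 [ 0.955 -0.296 -0.001]]
```

View pics/w2f.png

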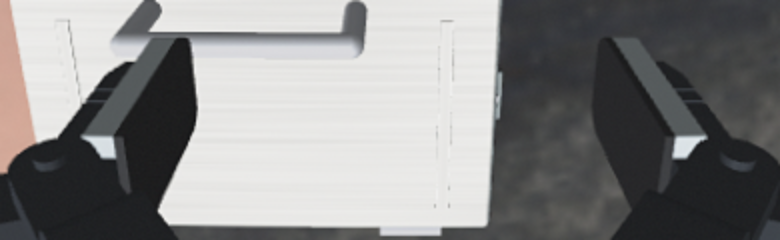

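```bash
python3 - <<'E'
from fit import *
W=cal('wrist')
w=lambda x,y:np.array([100+x/2.7,170+y/2.7])
obs=[(W,w(743,64),(-.1,.11,.06)),(W,w(37,64),(-.1,-.11,.06)),(W,w(600,204),(-.072,.065,.112)),(W,w(195,191),(-.072,-.045,.102)),(W,w(378,356),(-.021,0,.0995))]
f=lambda p:np.concatenate([proj(c,B(p,X))-px for c,px,X in obs])
r=least_squares(f,P); p=r.x; print(p.round(4)); print(r.fun.reshape(-1,2).round(1))
for n,X in dict(plug=(-.072,.065,.09),knob=(-.072,-.045,.09),handle=(-.021,0,.099),hinge=(.094,0,.062)).items(): print(n,B(p,X).round(4))
C=np.array([atz(W,x,.031) for x in [(514,25),(494,130)]]);print('tray',C.round(4))
g=B(p,(-.072,.065,.09)); go([g[0],g[1],.0715],np.pi/2+p[2])
E
sed -i 's/^P=.*/P=np.load("P.npy")/' fit.py
```

```text
[ 0.5642 -0.0081 -0.2079]
[[ 0.9 -0.3]
 [-1.   0.1]
 [ 0.2 -0. ]
 [ 0.8  0.3]
 [-1.   0.1]]
plug [0.5072 0.0703 0.09  ]
knob [ 0.4845 -0.0373  0.09  ]
handle [ 0.5437 -0.0038  0.099 ]
hinge [ 0.6562 -0.0275  0.062 ]
tray [[0.3803 0.2576 0.031 ]
 [0.4606 0.2346 0.031 ]]
shift mm [128.3  -1.8   3.6] turn 0.0013 pos [0.5046 0.0671 0.1998] yaw 1.364 F [ 0.2 -0.5 -0.4] w 85.1 t 3.08 q [-0.01  0.2   1.69  0.    1.25 -1.37]
```

>>> move_arm(rows=[[[30, -2, 4], 0, 85], [[65, -2, 4], 0, 85], [[100, -2, 4], 0, 85], [[120, -2, 4], 0, 85], [[129, -2, 4], 0, 85], [[129, -2, 4], 0, 85], [[129, -2, 4], 0, 85]])

```text
clock: 3.67
position: [0.5079, 0.0714, 0.0715]
ee_rot: [0.549, -0.446, 0.548, 0.446]
contact_force: [-0.4, -0.2, 1.0]
width: 0.0847
```

```bash
python3 - <<'E'
import numpy as np; np.save('P.npy',[.5642,-.0081,-.2079])
from fit import *
g=B(P,(-.072,.065,.09)); go([g[0],g[1],.0715],np.pi/2+P[2])
snap('wrist','w3.png')
E
```

```text
shift mm [ 0.   0.5 -1.1] turn 0.0025 pos [0.5079 0.0714 0.0715] yaw 1.365 F [-0.4 -0.2  1. ] w 84.7 t 3.67 q [ 0.    0.33  1.87  0.    0.94 -1.36]
```

View pics/w3.png

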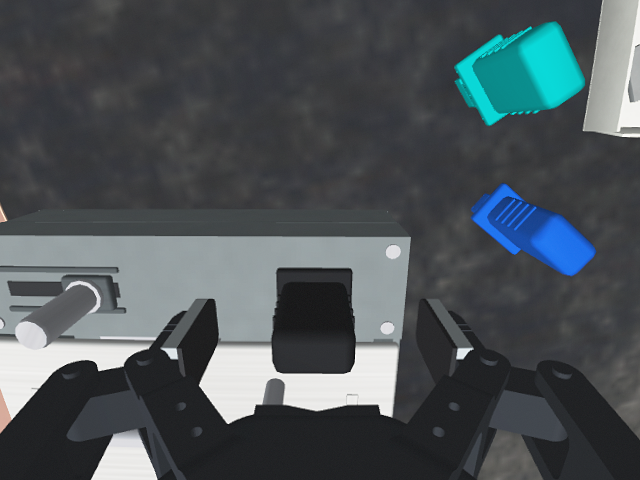

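The black plug's grip (273–354, centre about 314) lies midway between the open pads (217/418). Closing now.

>>> move_arm(rows=[[[0, 0, -1], 0, 20], [[0, 0, -1], 0, 20], [[0, 0, -1], 0, 20], [[0, 0, -1], 0, 20], [[0, 0, -1], 0, 20], [[0, 0, -1], 0, 20], [[0, 0, -1], 0, 20], [[0, 0, -1], 0, 20]], force=90)

```text
clock: 4.38
position: [0.5091, 0.0701, 0.073]
ee_rot: [0.55, -0.447, 0.547, 0.445]
contact_force: [-0.6, -0.5, 5.9]
width: 0.029
```

>>> move_arm(rows=[[[-3, 0, 0], 0, 20], [[-6, 0, 0], 0, 20], [[-10, 0, 0], 0, 20], [[-16, 0, 0], 0, 20], [[-24, 0, 0], 0, 20], [[-34, 0, 0], 0, 20], [[-50, 0, 0], 0, 20], [[-75, 0, 0], 0, 20]])

```text
clock: 5.05
position: [0.5075, 0.0704, 0.1485]
ee_rot: [0.55, -0.446, 0.548, 0.446]
contact_force: [-0.4, 0.3, -0.9]
width: 0.0287
```

```bash
python3 - <<'E'
from fit import *
go([.435,.311,.21],-.171)
snap('wrist','w4.png')
E
```

```text
shift mm [-61.3 120.  220.8] turn 1.5359 pos [0.5075 0.0704 0.1485] yaw 1.365 F [-0.4  0.3 -0.9] w 28.7 t 5.05 q [ 0.    0.24  1.77  0.    1.13 -1.36]
```

View pics/w4.png

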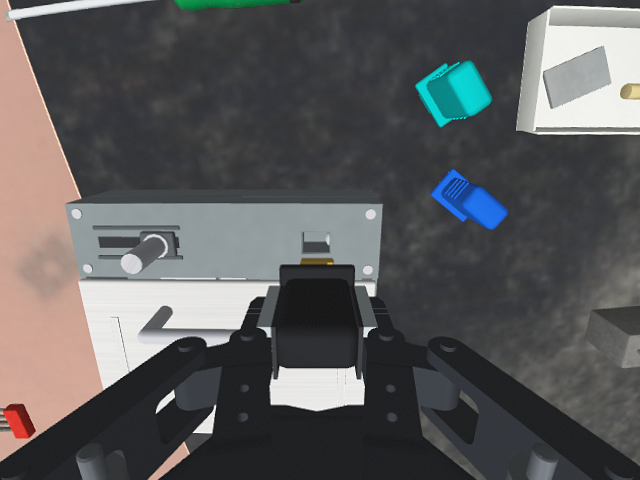

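>>> move_arm(rows=[[[-40, 0, 0], 0, 20], [[-60, 20, 38], 0.2, 20], [[-60, 116, 228], 1.536, 20], [[-60, 116, 228], 1.536, 20], [[-60, 116, 228], 1.536, 20], [[-60, 116, 228], 1.536, 20], [[-60, 116, 228], 1.536, 20], [[-60, 116, 228], 1.536, 20]])

```text
clock: 5.77
position: [0.4435, 0.3176, 0.2157]
ee_rot: [0.684, -0.199, 0.673, 0.199]
contact_force: [1.5, 0.2, -1.1]
width: 0.0291
```

```bash
python3 - <<'E'
from fit import *
go([.433,.318,.21],-.171)
E
```

```text
shift mm [ 5.6  6.  -8.7] turn 0.7419 pos [0.4435 0.3176 0.2157] yaw 0.571 F [ 1.5  0.2 -1.1] w 29.1 t 5.77 q [ 0.5   0.23  1.6  -0.    1.29 -0.07]
```

>>> move_arm(rows=[[[6, 6, -9], 0.74, 20], [[6, 6, -9], 0.74, 20], [[6, 6, -9], 0.74, 20], [[6, 6, -9], 0.74, 20], [[6, 6, -9], 0.74, 20], [[6, 6, -9], 0.74, 20], [[6, 6, -9], 0.74, 20], [[6, 6, -9], 0.74, 20]])

```text
clock: 6.43
position: [0.4327, 0.3181, 0.2108]
ee_rot: [0.71, 0.061, 0.699, -0.056]
contact_force: [-0.0, 1.3, -0.2]
width: 0.0287
```

```bash
python3 - <<'E'
from fit import *
c=cal('wrist');snap('wrist','w5.png')
go([.433,.318,.046],-.171)
d=finder.trace('parts_tray','wrist')
for x in d[:2]: print(x['score'],x['centre'],cv2.minAreaRect(np.argwhere(x['mask'])[:,::-1].astype(np.float32)))
E
```

```text
shift mm [164.5  -1.2  -2.3] turn 0.0047 pos [0.4328 0.318  0.2105] yaw -0.166 F [0.2 0.4 0.1] w 29.0 t 6.48 q [ 0.51  0.22  1.63 -0.    1.27  0.67]
0.67 [319.0, 202.5] ((316.57012939453125, 211.45773315429688), (94.26630401611328, 133.45310974121094), 2.6025619506835938)
0.32 [524.8, 391.9] ((497.79986572265625, 412.46380615234375), (95.16798400878906, 149.36061096191406), 56.164878845214844)
```

View pics/w5.png

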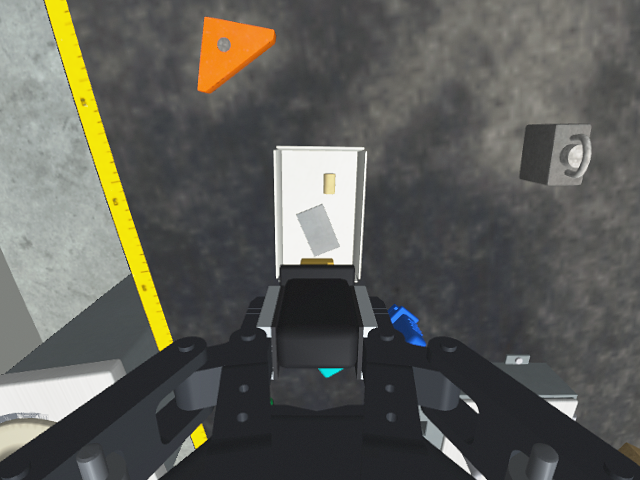

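```bash
python3 - <<'E'
from fit import *
c=cal('wrist')
print(proj(c,[.433,.318,.002]),proj(c,[.433,.318,.031]))
a,b=atz(c,(275,147),.031),atz(c,(366,150),.031); print(a,b,np.linalg.norm(a-b))
e=(b-a)/np.linalg.norm(b-a); n=np.array([e[1],-e[0],0]); ctr=(a+b)/2+n*.0665; print('ctr',ctr,proj(c,ctr), np.arctan2(e[1],e[0]))
go([.433,.318,.042],-.171)
E
```

```text
[313.96391296 207.74980292] [314.19281803 214.03796253]
[0.40849488 0.38537173 0.031     ] [0.48960253 0.36896483 0.031     ] 0.08275044977070463
ctr [0.43586378 0.31198847 0.031     ] [318.1848298  219.56499116] -0.19959210685997053
shift mm [168.2  -1.1  -2.4] turn 0.0041 pos [0.4328 0.318  0.2103] yaw -0.167 F [-0.2 -0.4 -1.3] w 28.7 t 6.53 q [ 0.51  0.22  1.63 -0.    1.27  0.67]
```

>>> move_arm(rows=[[[35, 2, 1.5], 0, 20], [[75, 2, 1.5], 0, 20], [[110, 2, 1.5], 0, 20], [[140, 2, 1.5], 0, 20], [[155, 2, 1.5], 0, 20], [[163, 2, 1.5], 0, 20], [[168, 2, 1.5], 0, 20], [[169, 2, 1.5], 0, 20]])

```text
clock: 7.2
position: [0.4377, 0.3206, 0.0413]
ee_rot: [0.71, 0.061, 0.699, -0.057]
contact_force: [-0.1, 0.9, -0.9]
width: 0.0288
```

```bash
python3 - <<'E'
from fit import *
go([.434,.320,.039],-.171)
snap('wrist','w6.png')
E
```

```text
shift mm [ 2.2 -1.2 -3.6] turn 0.0047 pos [0.4377 0.3206 0.0413] yaw -0.166 F [-0.1  0.9 -0.9] w 28.8 t 7.2 q [ 0.51  0.4   1.86 -0.01  0.87  0.68]
```

View pics/w6.png

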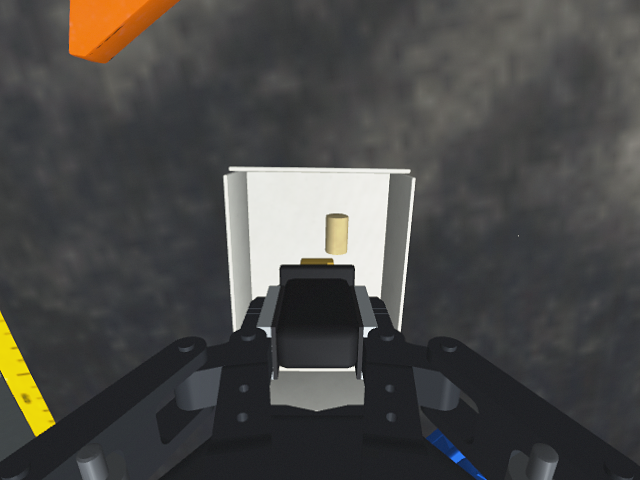

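The plug hangs inside the tray, its stem at (317,262) clear of the walls. I'll lower it and release.

>>> move_arm(rows=[[[1.5, 0, -1.5], 0, 20], [[1.5, 0, -1.5], 0, 20], [[1.5, 0, -1.5], 0, 32], [[1.5, 0, -1.5], 0, 36], [[1.5, 0, -1.5], 0, 42], [[1.5, 0, -1.5], 0, 48], [[1.5, 0, -1.5], 0, 50], [[1.5, 0, -1.5], 0, 50]], force=30)

```text
clock: 7.92
position: [0.4366, 0.3211, 0.0404]
ee_rot: [0.711, 0.061, 0.699, -0.056]
contact_force: [0.4, 0.2, 0.0]
width: 0.0498
```

>>> move_arm(rows=[[[-10, 0, 0], 0, 50], [[-25, 0, 0], 0, 50], [[-45, 0, 0], 0, 50], [[-70, 0, 0], 0, 50], [[-100, 0, 0], 0, 50], [[-140, 0, 0], 0, 60], [[-150, 0, 0], 0, 60], [[-150, 0, 0], 0, 60]])

```text
clock: 8.58
position: [0.4362, 0.3216, 0.195]
ee_rot: [0.713, 0.063, 0.696, -0.055]
contact_force: [0.0, 0.3, -0.6]
width: 0.0597
```

```bash
python3 - <<'E'
from fit import *
g=B(P,(-.021,0,.099)); print(g)
go([g[0],g[1],.20],P[2])
snap('wrist','w7.png')
E
```

```text
[ 0.5436522  -0.00376548  0.099     ]
shift mm [  -5.3 -303.   160. ] turn 0.0415 pos [0.4362 0.3216 0.195 ] yaw -0.166 F [ 0.   0.3 -0.6] w 59.7 t 8.58 q [ 0.51  0.24  1.65 -0.    1.22  0.68]
```

View pics/w7.png

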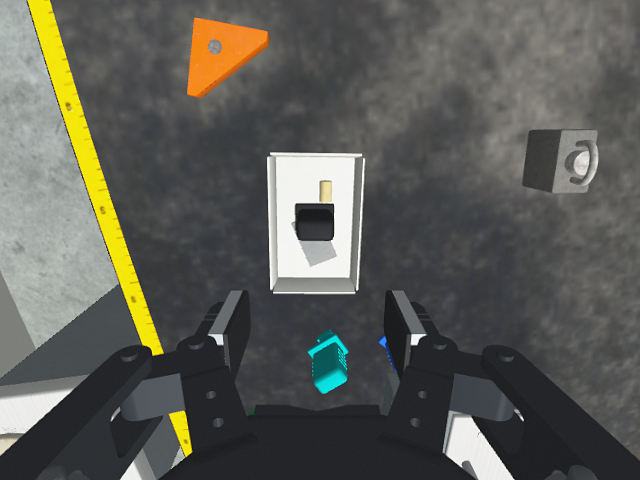

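>>> move_arm(rows=[[[-5, -303, 160], 0.042, 60], [[-5, -303, 160], 0.042, 60], [[-5, -303, 160], 0.042, 60], [[-5, -303, 160], 0.042, 60], [[-5, -303, 160], 0.042, 60], [[-5, -303, 160], 0.042, 60], [[-5, -303, 160], 0.042, 60], [[-5, -303, 160], 0.042, 60]])

```text
clock: 9.3
position: [0.5381, 0.0023, 0.195]
ee_rot: [0.709, 0.077, 0.698, -0.07]
contact_force: [1.1, 0.5, -0.1]
width: 0.0599
```

>>> move_arm(rows=[[[0, -24, 12], 0, 60], [[0, -24, 12], 0, 60]])

```text
clock: 9.47
position: [0.5452, -0.0291, 0.1923]
ee_rot: [0.708, 0.078, 0.698, -0.073]
contact_force: [0.5, 1.2, 0.1]
width: 0.06
```

```bash
python3 - <<'E'
from fit import *
g=B(P,(-.021,0,.099))
c=cal('wrist');snap('wrist','w8.png')
go([g[0],g[1],.08],P[2])
for X in [(-.021,0,.099),(-.021,.045,.099),(-.021,-.045,.099),(-.072,-.045,.102)]: print(X,proj(c,B(P,X)).round(0))
E
```

```text
shift mm [112.5  20.7  -6.4] turn -0.0053 pos [ 0.5442 -0.0262  0.1923] yaw -0.213 F [ 0.2 -0.1  0.3] w 59.7 t 9.52 q [-0.18  0.25  1.64  0.01  1.24  0.03]
(-0.021, 0, 0.099) [305. 208.]
(-0.021, 0.045, 0.099) [304. 141.]
(-0.021, -0.045, 0.099) [306. 268.]
(-0.072, -0.045, 0.102) [236. 270.]
```

View pics/w8.png

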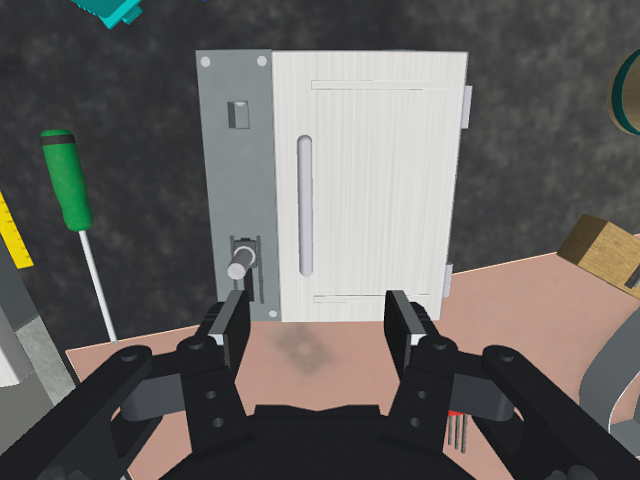

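>>> move_arm(rows=[[[10, 21, -6], 0, 60], [[30, 21, -6], 0, 60], [[60, 21, -6], 0, 60], [[90, 21, -6], 0, 60], [[105, 21, -6], 0, 60], [[112, 21, -6], 0, 60], [[112, 21, -6], 0, 60], [[112, 21, -6], 0, 60]])

```text
clock: 10.18
position: [0.5438, -0.0028, 0.0803]
ee_rot: [0.707, 0.078, 0.699, -0.072]
contact_force: [0.3, -0.2, 0.1]
width: 0.0603
```

```bash
python3 - <<'E'
from fit import *
g=B(P,(-.021,0,.099))
snap('wrist','w9.png')
go([g[0],g[1],.08],P[2])
E
```

```text
shift mm [ 1.1 -0.9 -0.8] turn -0.0047 pos [ 0.5446 -0.0031  0.0811] yaw -0.213 F [-0.2 -0.3 -0.3] w 60.3 t 10.23 q [-0.14  0.35  1.8   0.01  0.98  0.07]
```

View pics/w9.png

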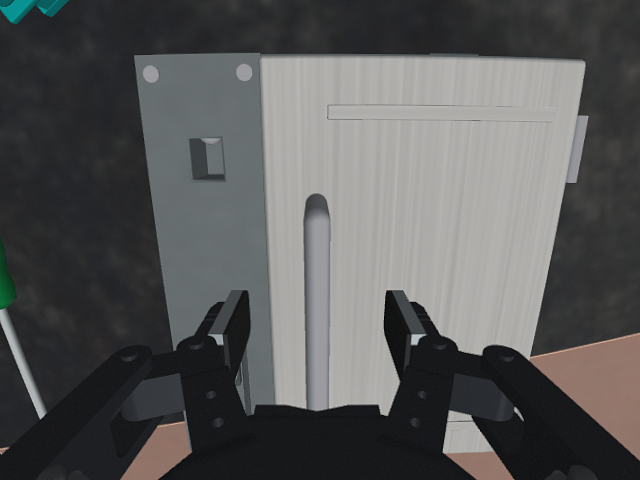

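The bar handle (304–330) is centred between the pads. I'll close on it and tug.

>>> move_arm(rows=[[[0, 0, 0], 0, 4], [[0, 0, 0], 0, 4], [[0, 0, 0], 0, 4], [[0, 0, 0], 0, 4], [[0, 0, 0], 0, 4], [[0, 0, 0], 0, 4], [[0, 0, 0], 0, 4], [[0, 0, 0], 0, 4]], force=50)

```text
clock: 10.9
position: [0.5438, -0.0029, 0.0819]
ee_rot: [0.707, 0.078, 0.699, -0.072]
contact_force: [-1.8, 0.5, 4.8]
width: 0.0077
```

>>> move_arm(rows=[[[-1, 0, 0], 0, 4], [[-2, 0, 0], 0, 4], [[-3, 0, 0], 0, 4], [[-4, 0, 0], 0, 4]])

```text
clock: 11.23
position: [0.5451, -0.0031, 0.0859]
ee_rot: [0.708, 0.079, 0.698, -0.072]
contact_force: [4.6, -1.2, -6.0]
width: 0.0081
```

>>> move_arm(rows=[[[-1, 0, 0], 0, 4], [[-2, 0, 0], 0, 4], [[-3, 0, 0], 0, 4]])

```text
clock: 11.48
position: [0.5461, -0.0034, 0.0888]
ee_rot: [0.709, 0.079, 0.697, -0.072]
contact_force: [6.2, -0.4, -7.9]
width: 0.0082
```

>>> move_arm(rows=[[[-1, 0, 1], 0, 4], [[-2, 0, 2], 0, 4], [[-3, 0, 2], 0, 4], [[-4, 0, 2.5], 0, 4]])

```text
clock: 11.82
position: [0.5475, -0.0037, 0.0925]
ee_rot: [0.708, 0.079, 0.698, -0.072]
contact_force: [1.6, 1.7, -5.2]
width: 0.0079
```

```bash
python3 - <<'E'
from fit import *
go([.545,-.003,.09],P[2])
snap('scene','s2.png');im=cv2.imread('pics/s2.png')
cv2.imwrite('pics/s2c.png',cv2.resize(im[180:340,160:430],None,fx=2.9,fy=2.9,interpolation=cv2.INTER_CUBIC))
snap('wrist','w10.png')
go([.545,-.003,.09],P[2])
E
```

```text
shift mm [ 2.4  0.1 -2.7] turn -0.005 pos [ 0.5475 -0.0037  0.0925] yaw -0.213 F [ 1.6  1.7 -5.2] w 7.9 t 11.82 q [-0.14  0.34  1.78  0.01  1.    0.07]
shift mm [ 2.6  0.1 -2.7] turn -0.005 pos [ 0.5476 -0.0037  0.0926] yaw -0.213 F [ 1.3  0.9 -4.6] w 8.1 t 11.92 q [-0.14  0.34  1.78  0.01  1.    0.07]
```

View pics/s2c.png

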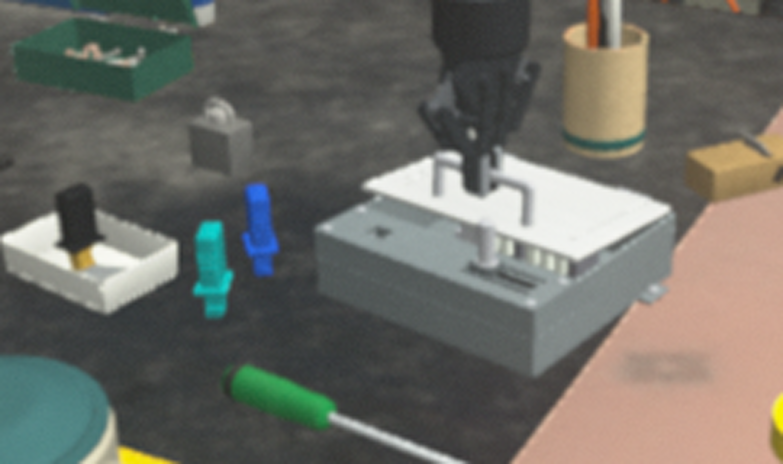

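View pics/w10.png

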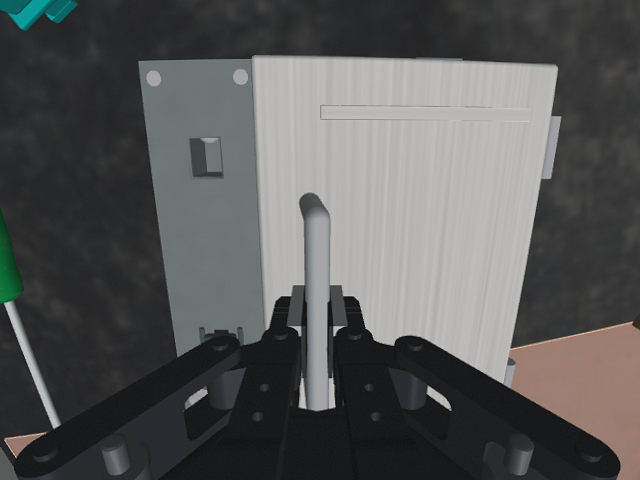

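The tug raised the handle about 11 mm, more than twice the 5 mm limit of a caught cover. The crop shows an open gap under the cover at (540,250), so the fingers aren't slipping and the cover is not caught. The slide can stay where it is, and I'll keep lifting along the arc.

>>> move_arm(rows=[[[-5.5, 0, 2.5], 0, 4], [[-11.5, 0, 5.5], 0, 4], [[-16.5, 0, 8.5], 0, 4], [[-21.5, 0, 12], 0, 4], [[-26.5, 0, 15.5], 0, 4], [[-31, 0, 19.5], 0, 4], [[-35.5, 0, 23.5], 0, 4], [[-40, 0, 28], 0, 4]])

```text
clock: 12.58
position: [0.5735, -0.0093, 0.1333]
ee_rot: [0.707, 0.079, 0.699, -0.071]
contact_force: [-1.7, 3.5, -3.3]
width: 0.008
```

```bash
cat > arc.py <<'E'
from fit import *
# offset from rest: rest TCP along box x / z
s=manip.get_state(); ux=np.array([np.cos(P[2]),np.sin(P[2])])
dx=(s['position'][:2]-np.array([.5438,-.0029]))@ux; dz=s['position'][2]-.0819
hx,hz=-.115+dx,.037+dz; print('r',np.hypot(hx,hz),'theta',np.arctan2(hz,-hx)-np.arctan2(.037,.115))
R=Rq(s['ee_rot'])
for th in [.6,.7,.8,.9,1.0,1.05]:
    ph=np.arctan2(.037,.115)+th; t=.1208*np.array([-np.cos(ph),np.sin(ph)])-[-.115,.037]
    T=np.array([*(np.array([.5438,-.0029])+ux*t[0]),.0819+t[1]]); print(th,((R.T@(T-s['position']))*1000).round(1))
go(s['position'],P[2])
E
python3 arc.py
```

```text
r 0.12239269309141841 theta 0.4957028988944244
0.6 [-7.   0.3 10.7]
0.7 [-13.8   0.4  20.7]
0.8 [-19.6   0.5  31.3]
0.9 [-24.3   0.6  42.4]
1.0 [-27.8   0.7  53.9]
1.05 [-29.2   0.8  59.8]
shift mm [0. 0. 0.] turn -0.0051 pos [ 0.5735 -0.0093  0.1333] yaw -0.213 F [-1.7  3.5 -3.3] w 8.0 t 12.58 q [-0.14  0.34  1.67  0.01  1.12  0.06]
```

Good: the TCP follows the cover's arc, with r within 2 mm of its expected value and low force.

>>> move_arm(rows=[[[-7, 0, 10.5], 0, 4], [[-10.5, 0, 15.5], 0, 4], [[-14, 0, 20.5], 0, 4], [[-17, 0, 26], 0, 4], [[-19.5, 0, 31.5], 0, 4], [[-22, 0, 37], 0, 4], [[-24.5, 0, 42.5], 0, 4], [[-28, 0, 54], 0, 4]])

```text
clock: 13.25
position: [0.6229, -0.0198, 0.1644]
ee_rot: [0.705, 0.079, 0.701, -0.071]
contact_force: [-4.3, 3.3, 2.6]
width: 0.0077
```

>>> move_arm(rows=[[[-0.5, 0, 1], 0, 4], [[-0.5, 0, 1], 0, 4], [[-0.5, 0, 1], 0, 4]])

```text
clock: 13.5
position: [0.6235, -0.02, 0.1646]
ee_rot: [0.705, 0.079, 0.701, -0.071]
contact_force: [1.4, 2.4, -5.4]
width: 0.0079
```

```bash
python3 arc.py; python3 - <<'E'
from fit import *
im=snap('scene','s3.png')
cv2.imwrite('pics/s3c.png',cv2.resize(im[160:340,150:430,::-1],None,fx=2.8,fy=2.8,interpolation=cv2.INTER_CUBIC))
snap('top','t3.png');snap('wrist','w11.png')
print(manip.get_state()['qd'].round(4),manip.get_state()['position'])
E
```

```text
r 0.12432422945678077 theta 0.9868586656409152
0.6 [ 24.1  -0.2 -40.6]
0.7 [ 17.2  -0.1 -30.7]
0.8 [ 11.4   0.  -20.1]
0.9 [ 6.6  0.1 -9. ]
1.0 [3.  0.2 2.5]
1.05 [1.6 0.3 8.3]
shift mm [0. 0. 0.] turn -0.0046 pos [ 0.6235 -0.02    0.1646] yaw -0.212 F [ 1.4  2.4 -5.4] w 7.9 t 13.5 q [-0.15  0.39  1.51  0.01  1.24  0.06]
[-0.0007 -0.0008  0.0001  0.0006 -0.0006 -0.0005] [ 0.62345804 -0.01997593  0.16458663]
```

View pics/s3c.png

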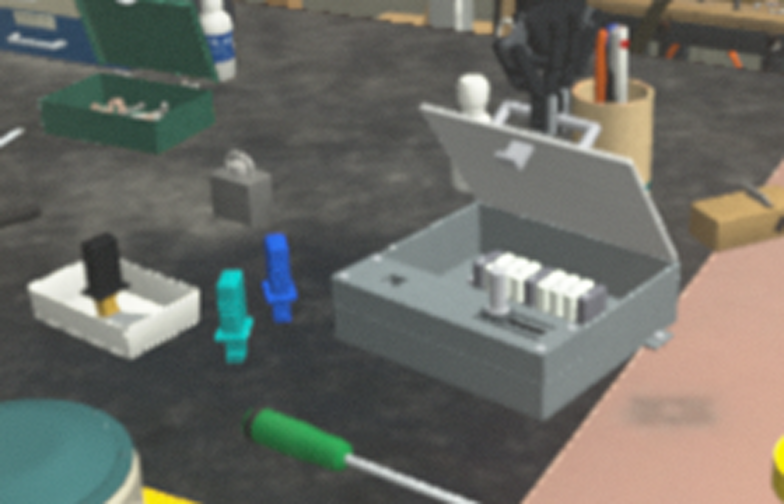

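View pics/w11.png

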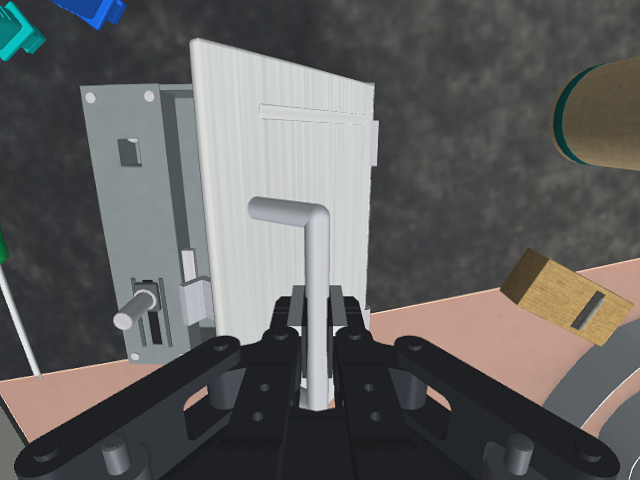

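View pics/t3.png

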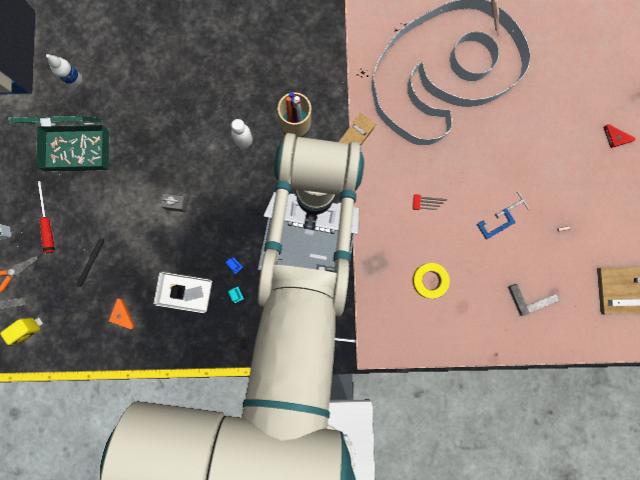

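The cover stands open at about 1.0 rad with the bar held at (317,300) in the wrist view. The black plug is in the tray (top view 178,292), nothing else has moved, and the arm is still. Handing in.

```bash
python3 - <<'E'
from h import *
s=manip.get_state(); print(s['qd'].round(4),s['contact_force'],s['width'],s['clock']); print(manip.sign_off())
E
```

```text
[-0.0007 -0.0008  0.0001  0.0006 -0.0006 -0.0005] [-0.21019484  3.00625426 -6.95477193] 0.00825767430945381 13.65
the job is handed in; nothing more can be done
None
```

I pulled the black plug straight up out of its socket and stood it upright in the white tray. I then tugged the cover by its handle. It rose about 11 mm with no hard stop, well past the 5 mm a caught cover allows, so it was not caught. I left the catch slide where it was and lifted the cover on to about 1.0 rad of 1.3, where the gripper still holds it.

**Last checks at 13.65 s:**
- The arm was still, with joint speeds under 0.001 rad/s.
- The force on the tool was about 7 N.
- The pictures showed the plug standing in the tray and the cover open. The blue and turquoise look-alikes and the other things on the table were where they had been, as far as they could be seen.

**Disagreements:**
- The fixed cameras and the wrist camera placed the box about 4–5 mm apart. I used the wrist camera, and both grasps were centred.
- The finger opening read 8 mm on the 10 mm bar.
- The measured swing radius ended about 3.5 mm larger than the stated 120.8 mm, so the angle is approximate.

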